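# Check the hot battery pack, then unlatch it from its charger and hold it up

## Task

The battery pack standing in the bench charger has tripped the charger's red lamp: pick up the infrared thermometer (it is switched to continuous reading), point it from about 15 cm in front squarely at the middle of the pack's front sticker, hold it steady there for a good second, then lay it down flat on the green cutting mat and let go of it. Then pinch the pack's two orange side catches in together, lift the pack up out of the charger and finish still holding it upright by the pinched catches, at rest, with the tip of its stem a good 6 cm above the top of the charger's socket. Do not drop the thermometer, and leave the other things on the bench where they are.

Things in the scene. Friction and masses are not known exactly. Their poses are not given: they have to be found in the camera images.
- charger: Grey battery charger screwed to the bench (bench: z = 0), 193 mm long (x -75 to +118) and 96 mm wide (y). Origin on the bench under the axis of its upright battery socket; x points from the front (30 mm high deck with a red lamp) to the 52 mm high rear housing, z up. The socket's flat top is 66 mm up, spanning x +-43 and y +-36 mm.
- pack: Stick battery pack, 0.2 to 0.35 kg, standing in the socket. Origin: centre of the stem's underside, 18 mm above the bench when seated; z up, x, y as the charger's. Stem 40 (x) by 28 (y) mm, z 0 to 48, 1 mm play; above it a dark block 70 (x) by 46 (y) mm, z 48 to 86, resting on the socket's top. On its y sides orange catch buttons, whose hooks hold it down until both are pinched.
- pack_face (a point): Centre of the white sticker with a blue band (36 by 28 mm) on the front (-x) face of the pack's base block, 35 mm in front of the pack's axis and 67 mm above the pack's origin (85 mm above the bench when seated). Axes as the pack's.
- catch_left (a joint): How far the orange button on the pack's +y side is pressed in: 0 = out, hooked; 0.005 m = fully in; unhooked from about 0.004. Spring 2 N at rest, 6 N fully in. Button 26 mm wide (x), 27 mm tall (pack z 55 to 82 mm), outer face 29 mm from the pack's middle at rest: 58 mm across both buttons, 48 mm when fully pinched.
- catch_right (a joint): The same for the button on the pack's -y side.
- ir_thermometer: Yellow and black pistol-shaped infrared thermometer, 0.18 to 0.26 kg, lying on its side on the mat, 40 mm thick (z). Origin under the middle of its barrel, z up, x = the way it aims. Barrel x -60 to +70, y +-23 mm; black lens nose to x 88. The handle leaves the -y side at x -60 to -15 and reaches y -130. Barrel sides are clear for gripping from x 0 to 60; centre of mass near x -9, y -22 mm.
- ir_lens (a point): Centre of the thermometer's front lens, 88 mm ahead of its origin along x and 20 mm above its underside; its x axis is the line of sight.
- cutting_mat: Green cutting mat with a pale grid, fixed on the bench, 320 (x) by 240 (y) by 3 mm. Origin under its centre.
- last_left: Left wooden shoe last (foot form), 240 by 84 by 100 mm high, loose, origin under its middle, toe to +x. Leave alone.
- last_right: Right wooden shoe last, same size. Leave alone.
- cement_can: Cement can with a red label, 86 mm across, 105 mm high, origin under its middle. Leave alone.
- plastic_cup: Clear plastic cup, 72 mm across, 85 mm high, origin under its middle. Leave alone.
- polish_tin: Flat round polish tin, 75 mm across, 23 mm high, origin under its middle. Leave alone.
- hammer: Hammer with a wooden handle lying along its x, 260 mm long, head at +x, 26 mm high. Origin under its middle. Leave alone.
- drill: Teal cordless drill without its battery, lying on its side: housing and chuck along x (-65 to +140 mm), handle to -y (to about -145 mm), 56 mm high. Origin under the middle of the housing. Leave alone.
Not all that is in view belongs to the job. Leave any blue look-alike of the ir_thermometer alone.

How it is judged (in metres and radians):
On the way, in this order (a step that is already met when the one before it is completed fails the run):
1. held thermometer aimed still for 0.8 s at the front sticker: lens 8 to 25 cm off, sight line within 18 mm sideways and 14 mm in height of its centre, within 0.6 rad of square (x of pack_face in the frame of ir_lens between 0.08 and 0.25 m and y of pack_face in the frame of ir_lens between -0.018 and 0.018 m and z of pack_face in the frame of ir_lens between -0.014 and 0.014 m and angle between the x axis of ir_thermometer and the x axis of pack, either way round below 0.6 rad and x of ir_lens in the frame of pack below -0.09 m and linear speed of ir_thermometer below 0.03 m/s and angular speed of ir_thermometer below 0.2 rad/s and contact force between the fingers and ir_thermometer above 1 N), for 0.8 s.
2. the thermometer lies flat on the cutting mat, let go and still (x of ir_thermometer in the frame of cutting_mat between -0.16 and 0.16 m and y of ir_thermometer in the frame of cutting_mat between -0.12 and 0.12 m and z of ir_thermometer in the frame of cutting_mat below 0.012 m and angle between ir_thermometer's own z axis and vertical below 0.12 rad and contact force between the fingers and ir_thermometer below 0.1 N and linear speed of ir_thermometer below 0.03 m/s), for 0.3 s.
3. both catches are pinched in at least 3.5 mm by the fingers while the pack is still seated (value of joint each of catch_left, catch_right above 0.0035 m and z of pack in the frame of charger below 0.023 m and contact force between the fingers and pack above 2 N), for 0.1 s.
At the end, for the whole second after the job is handed in: Fingers hold the pack (over 4 N), both catches in over 3 mm, stem tip over 50 mm above the socket top (116 mm above the bench), upright within 0.2 rad, still (under 0.03 m/s), clear of the charger; the thermometer lies flat, still and untouched on the mat (origin over it) (all of step 2 and height (world z) of pack above 0.116 m and angle between pack's own z axis and vertical below 0.2 rad and value of joint each of catch_left, catch_right above 0.003 m and contact force between the fingers and pack above 4 N and contact force between pack and charger below 0.2 N and linear speed of pack below 0.03 m/s); the arm keeps its last pose, push and grip.
It fails at once if the thermometer is dropped (falls at over 0.6 m/s out of the fingers) (linear speed of ir_thermometer above 0.6 m/s and contact force between the fingers and ir_thermometer below 0.05 N).
It fails at once if a last, the can, cup, tin, hammer or drill is moved by more than 30 mm (distance of any of last_left, last_right, cement_can, plastic_cup, polish_tin, hammer, drill from where it was at the start of the episode above 0.03 m).
It also fails if it takes over 59 s, if anything falls off the work surface, if the arm or the gripper's body presses on something with over 40 N, if the wrist force passes 120 N, or if a joint passes its speed limit or range.

## Robot

A 6-joint arm with a two-finger parallel gripper is mounted at the origin on the work surface. World frame = base frame: x ahead of the robot, y to its left, z up, the work surface at z = 0. Lengths are in m, angles in degrees, forces in N, time in s.
With the tool pointing down it reaches from about 0.25 to 0.8 m from the base axis. Payload 8.5 kg.
Tool frame: the origin (TCP) lies on the centre line of the jaws, within the pads' length; the fingertips stand 8 mm ahead of it and the grasp point (between the pads) lies 11 mm behind it; z points along the fingers, y is the line along which they close (so a half turn about z gives the same grasp; the last joint's range is limited). The gripper opens to 85 mm and grips with 20 to 120 N. Pads are 22 mm wide; open, the fingers measure 114 mm over their backs; the gripper's body (76 mm by 85 mm) begins 54 mm behind the grasp point. The pads swing forward as they close: fully open they stand 13 mm farther back than shut.
Start: joints at [-74.485, 13.648, -0.773, 75.585, 0, 90], TCP at [0.14, -0.506, 0.239] pointing down, gripper open.
Joint ranges: [-152.45, 152.45], [-59.26, 108.67], [-65.41, 83.53], [-104.44, 129.93], [-82.83, 76.93], [-180, 180]. Speed limits (degrees/s): [127.2, 127.2, 159.86, 180, 180, 180].

## Interface

Orientations are given as a 3x3 rotation matrix whose columns are the frame's x, y, z axes.
In Python, from station import ctrl gives the robot as it stands.
- The arm moves only by the shell command python3 -m jog 'ROWS' [FORCE]. ROWS is JSON, a list of rows, each a list of 3 entries, a list of its own where there are three numbers: the opening, from 0 (shut) to 1 (fully open), then the shift along the world's x, y, z in m, then the turn, a rotation vector about the world's x, y, z in rad. In form: [[hand, [x, y, z], [rx, ry, rz]], ...]. A call has 1 to 20 rows; each row is the pose to reach, as a shift and turn from the pose commanded when the call began; what a row does not reach only later rows make up. A row lasts 1/12 s, in which the tool goes at most 41.7 mm and 7.16 degrees, less where a joint would pass 70% of its speed; a pose out of reach is approached as far as the arm can. A call with a gripper value outside its range is refused whole. The fingers move at their own pace and stop on an object; FORCE is the grip in N (left out, the last holds). Time passes only in rows, so rows that repeat a pose let the fingers close. It gives the time, the measured TCP pose, the force, the opening and the grip force at its end, in the units of the state.
- ctrl.state(): the state, without advancing time (a new reading comes with each control period).
- ctrl.capture(name): name is "scene" or "top"; returns the picture (400x640x3 uint8, blue, green, red); there is no depth.
- ctrl.camera_params(name): a dict with "fx", "fy", "cx", "cy" (pixels), "dist_coeffs" ([k1, k2, p1, p2, k3] as OpenCV has them; the pictures are not rectified), "camera_from_world" (4x4, takes a point from world to camera coordinates). Camera axes: x right, y up, looking along -z (the intrinsics and any distortion apply to the point x, -y, -z); pixel columns grow to the right and rows downward; lengths in m; the calibration is good to about 2 mm. A picture is of the moment at which its call begins. camera_params takes no time and is no camera call.
- ctrl.job_done(): hands the job in; it is judged then, once.
Trained networks look in the newest picture that a camera, given by its name, has taken for a name from the list of things; names that differ only in an ending like _2 or _b are one class to them, and where a whole thing is asked for, a point or a joint stands for the part that bears it (a point fixed in the world has none). Each returns a list of dicts, best first, with "confidence" (0 to 1); they miss things now and then, are a little off and sometimes report something else, mostly with a low value. They report only what shows in the picture. A call takes as long as a camera call. They do not tell look-alikes from the thing itself.
- ctrl.masks_of(camera, thing): "pixels" (400x640 bool, what is visible of it) and "bbox" ([left, top, right, bottom] in pixels, round what is visible of it).
The state is a dict: "clock": time; "joint_pos": joint angles; "dq": joint speeds; "effort": joint torques, N m; "eef_pos": TCP position; "eef_rot": TCP orientation; "contact_force": force on the tool from outside, world axes, zero at the start; "ft_torque": the same for the moment, N m; "gripper_width": finger opening in m; "finger_force": force on a finger pad.
Only numpy, scipy, OpenCV 4.12 (cv2) and the standard library are available. Lean on these libraries where they do the work, as an engineer would, in place of code of your own. Each camera call takes 0.05 s, during which the arm holds its last target. There are 200 camera calls.

## Working session

There is one attempt and no reset: what is moved stays moved. The work goes in short steps, Python scripts to look and compute and a shell command to move; the robot and the scene stay as the last step left them, time stands still between calls to the robot, and variables do not carry over. Pictures are saved under pics/ and viewed, at most 10 in all, crops included, and the job is handed in when it is done.

```bash
mkdir -p pics; cat > h.py <<'E'
import numpy as np, cv2
from station import ctrl
def cam(n):
    p=ctrl.camera_params(n);K=np.array([[p['fx'],0,p['cx']],[0,p['fy'],p['cy']],[0,0,1.]])
    T=np.diag([1,-1,-1,1.])@np.array(p['camera_from_world']);return K,np.array(p['dist_coeffs'],float),T
def ray(n,uv,z):
    K,d,T=cam(n);q=cv2.undistortPoints(np.array(uv,float).reshape(-1,1,2),K,d).reshape(-1,2)
    R=T[:3,:3];c=-R.T@T[:3,3];D=np.c_[q,np.ones(len(q))]@R
    return c+D*((z-c[2])/D[:,2])[:,None]
def proj(n,P):
    K,d,T=cam(n);return cv2.projectPoints(np.array(P,float).reshape(-1,3),cv2.Rodrigues(T[:3,:3])[0],T[:3,3],K,d)[0].reshape(-1,2)
E
python3 - <<'E'
from h import *
for n in('scene','top'):
    cv2.imwrite(f'pics/{n}0.png',ctrl.capture(n))
    K,d,T=cam(n);print(n,(-T[:3,:3].T@T[:3,3]).round(3),T[:3,:3].round(2).tolist(),K[0,0])
    for t in('ir_thermometer','pack','charger','cutting_mat'):
        for m in ctrl.masks_of(n,t)[:3]:
            ys,xs=np.nonzero(m['pixels']);print(t,round(m['confidence'],2),np.round(m['bbox']),len(xs),cv2.minAreaRect(np.c_[xs,ys].astype(np.float32)))
print(ctrl.state())
E
```

```text
scene [ 1.116 -0.572  0.948] [[0.65, 0.76, 0.02], [0.55, -0.46, -0.7], [-0.52, 0.46, -0.72]] 400.94478230307794
ir_thermometer 0.96 [227. 252. 282. 322.] 1646 ((260.0548095703125, 285.9794616699219), (58.98873519897461, 56.9990348815918), 69.44395446777344)
ir_thermometer 0.71 [162. 186. 233. 224.] 1156 ((193.54116821289062, 202.93528747558594), (29.82793617248535, 68.7669448852539), 77.47119140625)
ir_thermometer 0.59 [263. 178. 312. 221.] 994 ((283.36993408203125, 198.6476287841797), (48.900474548339844, 40.269432067871094), 4.513988018035889)
pack 0.95 [348. 187. 373. 211.] 440 ((361.0000305175781, 197.00001525878906), (21.21320343017578, 24.041629791259766), 45.0)
pack 0.74 [423. 147. 488. 180.] 1087 ((455.5, 162.5), (29.0, 63.0), 90.0)
charger 0.81 [332. 186. 402. 234.] 1495 ((371.2293701171875, 208.06878662109375), (38.13117218017578, 74.02729797363281), 61.69924545288086)
cutting_mat 0.94 [186. 221. 318. 343.] 6821 ((250.15403747558594, 276.0242919921875), (103.73878479003906, 92.85760498046875), 53.97262954711914)
cutting_mat 0.56 [438. 178. 464. 212.] 564 ((452.9500122070312
[... 1326 characters left out ...]
   -4.37499238e-04,  9.00007980e+01]), 'dq': array([ 0.02741969, -0.01846377,  0.1039346 , -0.11182416, -0.09700001,
       -0.05832727]), 'effort': array([-1.55048647e-04, -5.38161957e+01,  3.46481001e+01,  3.98437653e-03,
       -1.29699447e-04, -2.31344181e-06]), 'eef_pos': array([ 0.14043005, -0.50578571,  0.23921971]), 'eef_rot': array([[ 9.63552882e-01,  2.67517921e-01, -7.21328044e-05],
       [ 2.67517931e-01, -9.63552854e-01,  2.31254022e-04],
       [-7.63917433e-06, -2.42122298e-04, -9.99999971e-01]]), 'contact_force': array([0.473048  , 0.46584185, 0.29168212]), 'ft_torque': array([-0.00522725,  0.02873382, -0.02246225]), 'finger_force': 0.0, 'gripper_width': 0.08535832496488953}
```

View pics/top0.png

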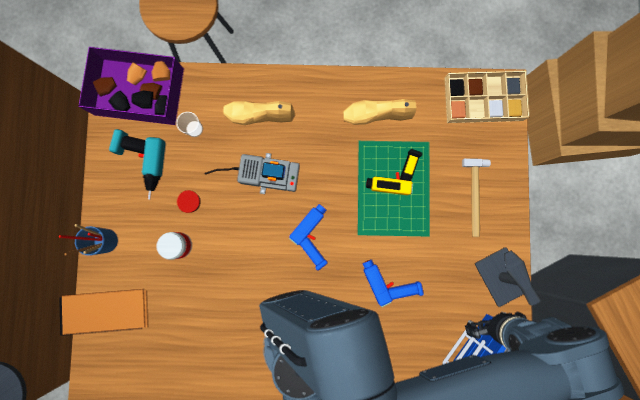

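View pics/scene0.png

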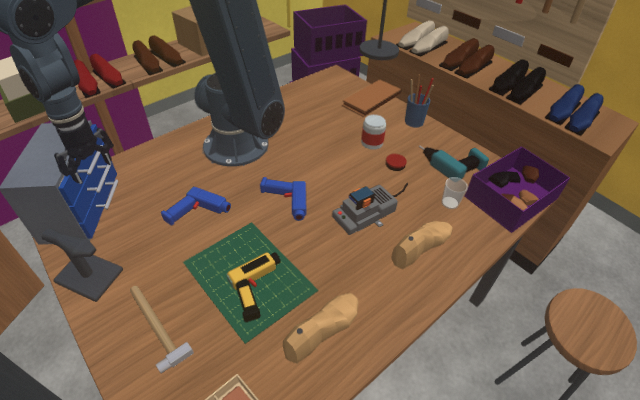

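```bash
python3 - <<'E'
from h import *
a=cv2.imread('pics/top0.png');b=cv2.imread('pics/scene0.png')
r=lambda i,x,y:cv2.resize(i[y:y+60,x:x+80],(400,300),interpolation=cv2.INTER_CUBIC)
cv2.imwrite('pics/c1.png',np.vstack([np.hstack([r(a,355,140),r(a,230,140)]),np.hstack([r(b,220,255),r(b,325,180)])]))
for n,t in(('top','ir_thermometer'),('top','charger'),('top','pack'),('scene','ir_thermometer'),('scene','pack'),('scene','charger'),('top','cutting_mat')):
    np.save(f'm_{n}_{t}.npy',ctrl.masks_of(n,t)[0]['pixels']); 
print(ray('top',[[393,185],[268,173],[394,188]],0.04).round(3))
E
```

```text
[[ 0.529 -0.287  0.04 ]
 [ 0.56   0.124  0.04 ]
 [ 0.52  -0.29   0.04 ]]
```

View pics/c1.png

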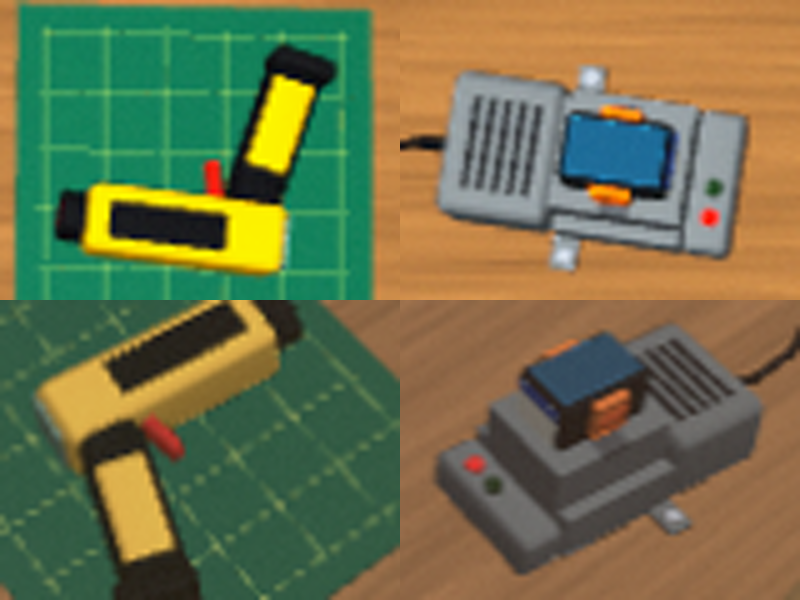

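```bash
python3 - <<'E'
from h import *
from scipy.optimize import least_squares
def fit(obs,g):
    def pts(p,L):
        c,s=np.cos(p[2]),np.sin(p[2]);L=np.array(L,float)/1000
        return np.c_[p[0]+c*L[:,0]-s*L[:,1],p[1]+s*L[:,0]+c*L[:,1],L[:,2]]
    def f(p): return np.concatenate([(proj(n,pts(p,L))-(np.array(o)+.5+(np.array(c)-.0)/5-.5)).ravel() for n,o,L,c in obs])
    r=least_squares(f,g,loss='soft_l1');print(r.x.round(4),np.degrees(r.x[2]).round(1));print(r.fun.reshape(-1,2).round(1).tolist());return r.x
T=[[70,-23,43],[70,23,43],[-60,-23,43],[-60,23,43],[88,0,23]]
t1=('top',(355,140),T,[(90,184),(82,257),(289,207),(280,273),(58,215)])
t2=('scene',(220,255),T[:1]+T[2:4],[(278,45),(78,140),(38,100)])
P=[[-35,-23,104],[-35,23,104],[35,-23,104],[35,23,104]]
C=[[118,-48,52],[118,48,52],[-75,-48,30],[-75,48,30]]
p1=('top',(230,140),P+C,[(278,122),(265,197),(167,112),(160,185),(62,72),(40,210),(347,115),(333,255)])
p2=('scene',(325,180),P,[(160,105),(122,80),(248,68),(213,35)])
for o in([t1],[t2],[t1,t2]):fit(o,[.53,-.29,1.5])
for o in([p1],[p2],[p1,p2]):fit(o,[.56,.12,1.5])
m=np.load('m_top_cutting_mat.npy');ys,xs=np.nonzero(m);print(ray('top',cv2.boxPoints(cv2.minAreaRect(np.c_[xs,ys].astype(np.float32))),.003).round(3))
E
```

```text
[ 0.5258 -0.2884  1.4775] 84.7
[[0.1, -0.1], [0.2, -0.9], [-0.2, -0.2], [0.3, 0.5], [-0.4, 0.7]]
[ 0.5402 -0.2904  1.4898] 85.4
[[1.6, -0.7], [-0.4, 3.5], [-0.5, -0.6]]
[ 0.5289 -0.2878  1.4973] 85.8
[[-0.3, -0.7], [0.2, -1.4], [-0.5, -1.6], [0.3, -0.8], [-0.6, 0.3], [-0.1, -4.0], [-1.8, 0.2], [-1.9, -3.7]]
[0.5587 0.0989 1.4632] 83.8
[[0.2, 0.5], [0.8, -0.1], [0.3, -0.3], [-0.3, -0.6], [-0.9, -0.3], [-0.8, 1.0], [0.9, -0.2], [-0.2, 0.3]]
[0.5661 0.1012 1.4136] 81.0
[[0.3, 2.1], [-1.0, -2.4], [1.6, 1.0], [-0.5, -1.5]]
[0.5603 0.0998 1.4619] 83.8
[[-0.1, 0.0], [0.5, -0.6], [0.1, -0.8], [-0.6, -1.1], [-1.1, -0.8], [-1.0, 0.5], [0.7, -0.7], [-0.4, -0.1], [-0.8, 1.5], [-2.6, -2.7], [-0.2, -0.3], [-2.8, -2.5]]
[[ 0.364 -0.172  0.003]
 [ 0.686 -0.175  0.003]
 [ 0.686 -0.423  0.003]
 [ 0.364 -0.415  0.003]]
```

```bash
python3 -m jog '[[1,[0.389,0.240,0],[0,0,1.204]],[1,[0.389,0.240,0],[0,0,1.204]],[1,[0.389,0.240,0],[0,0,1.204]],[1,[0.389,0.240,0],[0,0,1.204]],[1,[0.389,0.240,0],[0,0,1.204]],[1,[0.389,0.240,0],[0,0,1.204]],[1,[0.389,0.240,0],[0,0,1.204]],[1,[0.389,0.240,0],[0,0,1.204]],[1,[0.389,0.240,0],[0,0,1.204]],[1,[0.389,0.240,0],[0,0,1.204]],[1,[0.389,0.240,0],[0,0,1.204]],[1,[0.389,0.240,0],[0,0,1.204]],[1,[0.389,0.240,-0.05],[0,0,1.204]],[1,[0.389,0.240,-0.1],[0,0,1.204]],[1,[0.389,0.240,-0.12],[0,0,1.204]],[1,[0.389,0.240,-0.12],[0,0,1.204]]]' 40; python3 - <<'E'
from h import *
i=ctrl.capture('scene');cv2.imwrite('pics/s1.png',cv2.resize(i[180:340,150:350],(800,640))[:600])
j=ctrl.capture('top');m=ctrl.masks_of('scene','ir_thermometer')[0];print(m['bbox']);print(ctrl.state()['joint_pos'],ctrl.state()['clock'])
E
```

```text
clock: 2.18
eef_pos: [0.5256, -0.2637, 0.1125]
eef_rot: [[0.096, 0.995, -0.01], [0.995, -0.096, 0.005], [0.004, -0.01, -1.0]]
contact_force: [-1.5, 0.4, -0.4]
gripper_width: 0.0859
finger_force: 0.0
[159.5, 185.5, 231.9, 223.5]
[-2.66690088e+01  2.36666247e+01 -3.84211500e+00  6.24246107e+01
 -1.80855487e-03  6.88411069e+01] 2.3333
```

View pics/s1.png

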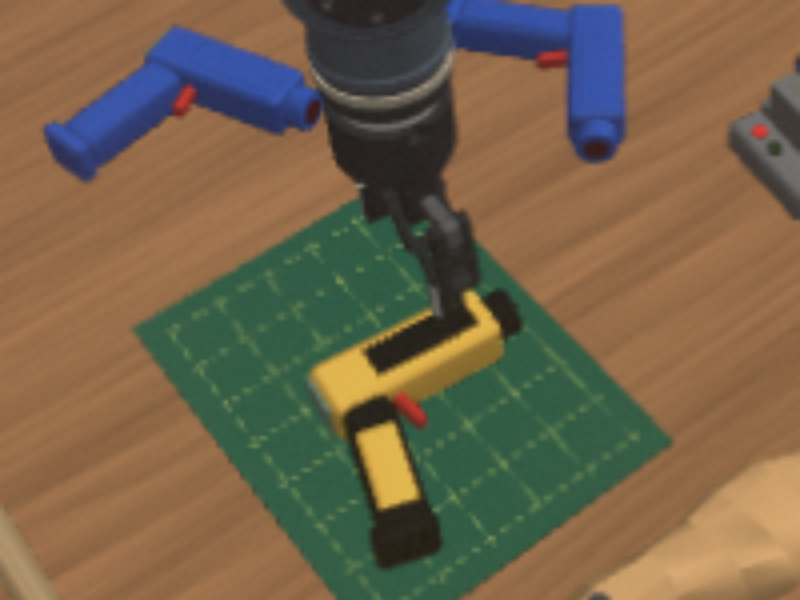

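The open gripper hangs over the barrel's front half (about (440,300) in the crop), aligned with it and clear of the trigger at (410,410). Descending and gripping.

```bash
python3 -m jog '[[1,[0,0,-0.03],[0,0,0]],[1,[0,0,-0.055],[0,0,0]],[1,[0,0,-0.08],[0,0,0]],[1,[0,0,-0.095],[0,0,0]],[1,[0,0,-0.101],[0,0,0]],[1,[0,0,-0.101],[0,0,0]],[1,[0,0,-0.101],[0,0,0]],[0.3,[0,0,-0.101],[0,0,0]],[0.3,[0,0,-0.101],[0,0,0]],[0.3,[0,0,-0.101],[0,0,0]],[0.3,[0,0,-0.101],[0,0,0]],[0.3,[0,0,-0.101],[0,0,0]],[0.3,[0,0,-0.101],[0,0,0]],[0.3,[0,0,-0.101],[0,0,0]],[0.3,[0,0,-0.101],[0,0,0]],[0.3,[0,0,-0.101],[0,0,0]],[0.3,[0,0,-0.101],[0,0,0]]]' 60
```

```text
clock: 3.75
eef_pos: [0.5304, -0.2662, 0.0197]
eef_rot: [[0.096, 0.995, 0.002], [0.995, -0.096, -0.001], [-0.001, 0.002, -1.0]]
contact_force: [-0.4, -0.7, 6.6]
gripper_width: 0.0451
finger_force: 62.5
```

```bash
python3 -m jog '[[0.3,[0,0,0.01],[0,0,0]],[0.3,[0,0,0.025],[0,0,0]],[0.3,[0,0,0.045],[0,0,0]],[0.3,[0,0.01,0.06],[0,0,0]],[0.3,[0.002,0.03,0.063],[0,0,-0.012]],[0.3,[0.002,0.05,0.063],[0,0,-0.012]],[0.3,[0.002,0.07,0.063],[0,0,-0.012]],[0.3,[0.002,0.09,0.063],[0,0,-0.012]],[0.3,[0.002,0.105,0.063],[0,0,-0.012]],[0.3,[0.002,0.113,0.063],[0,0,-0.012]],[0.3,[0.002,0.116,0.063],[0,0,-0.012]],[0.3,[0.002,0.116,0.063],[0,0,-0.012]],[0.3,[0.002,0.116,0.063],[0,0,-0.012]],[0.3,[0.002,0.116,0.063],[0,0,-0.012]]]'; python3 - <<'E'
from h import *
for n in('scene','top'):
    i=ctrl.capture(n);cv2.imwrite(f'pics/{n}2.png',i)
a=cv2.imread('pics/scene2.png')[170:320,220:420];b=cv2.imread('pics/top2.png')[130:220,240:420]
cv2.imwrite('pics/c2.png',np.vstack([cv2.resize(a,(500,375)),np.zeros((1,500,3),np.uint8)])) ; cv2.imwrite('pics/c2.png',np.hstack([cv2.resize(a,(400,300)),cv2.resize(b,(400,300))[:, :]]))
E
```

```text
clock: 4.92
eef_pos: [0.5315, -0.1506, 0.0813]
eef_rot: [[0.109, 0.994, 0.0], [0.994, -0.109, -0.0], [-0.0, 0.0, -1.0]]
contact_force: [-0.1, 0.3, -2.2]
gripper_width: 0.0451
finger_force: 61.7
```

View pics/c2.png

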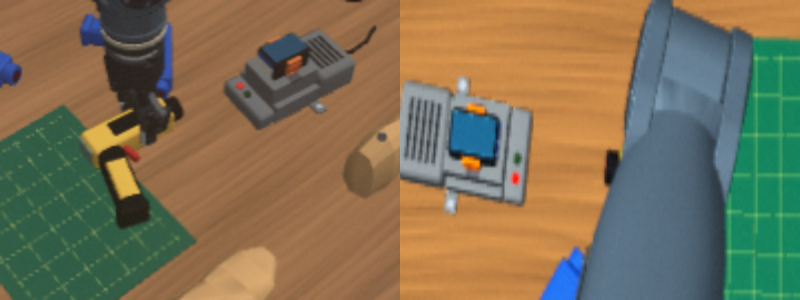

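The thermometer is held level, its nose at about (176,108) in the left crop pointing at the pack. In the top crop the nose is at (613,165). I'll compare this with the predicted projection.

```bash
python3 - <<'E'
from h import *
s=ctrl.state();t=s['eef_pos'];u=s['eef_rot'][:,0];v=np.array([-u[1],u[0],0])
o=t-.022*u;o[2]=.0655
L=np.array([[88,0,20],[70,-23,40],[-60,-23,40],[-60,23,40],[70,-23,0]])/1000
P=o+L[:,:1]*u+L[:,1:2]*v+L[:,2:]*[0,0,1]
q=proj('scene',P);print('scene crop',((q-[220,170])*2).round(0).tolist());print('top lens crop',((proj('top',P[:1])-[240,130])*[400/180,300/90]).round(),P[0])
a=cv2.imread('pics/scene2.png')[205:290,255:320];a=cv2.resize(a,None,fx=7,fy=7,interpolation=cv2.INTER_CUBIC)
for c in (q-[255,205])*7+3: cv2.circle(a,tuple(int(k) for k in c),4,(255,0,255),1)
cv2.imwrite('pics/c3.png',a)
E
```

```text
scene crop [[178.0, 105.0], [176.0, 112.0], [94.0, 152.0], [77.0, 130.0], [176.0, 130.0]]
top lens crop [[204. 164.]] [ 0.53857394 -0.08497293  0.08548941]
```

View pics/c3.png

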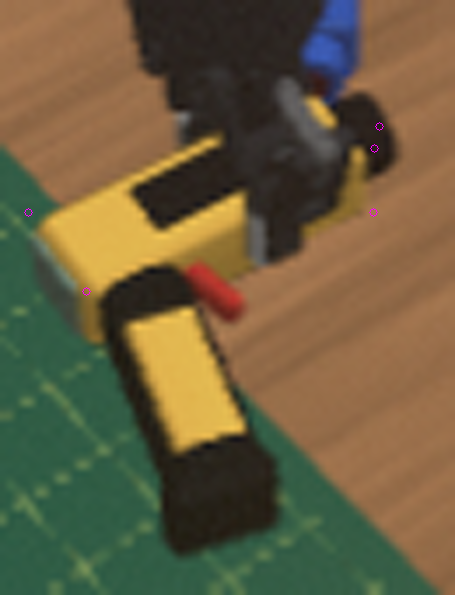

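Prediction and picture agree within about 1.5 px, so the aim is good. Next I hold it steady.

```bash
python3 -m jog '[[0.3,[0,0,0],[0,0,0]],[0.3,[0,0,0],[0,0,0]],[0.3,[0,0,0],[0,0,0]],[0.3,[0,0,0],[0,0,0]],[0.3,[0,0,0],[0,0,0]],[0.3,[0,0,0],[0,0,0]],[0.3,[0,0,0],[0,0,0]],[0.3,[0,0,0],[0,0,0]],[0.3,[0,0,0],[0,0,0]],[0.3,[0,0,0],[0,0,0]],[0.3,[0,0,0],[0,0,0]],[0.3,[0,0,0],[0,0,0]],[0.3,[0,0,0],[0,0,0]],[0.3,[0,0,0],[0,0,0]],[0.3,[0,0,0],[0,0,0]],[0.3,[0,0,0],[0,0,0]],[0.3,[0,0,0],[0,0,0]],[0.3,[0,0,0],[0,0,0]]]'; python3 -m jog '[[0.3,[-0.002,-0.015,0],[0,0,0.01]],[0.3,[-0.002,-0.04,0],[0,0,0.01]],[0.3,[-0.002,-0.065,0],[0,0,0.01]],[0.3,[-0.002,-0.09,0],[0,0,0.01]],[0.3,[-0.002,-0.11,0],[0,0,0.01]],[0.3,[-0.002,-0.117,-0.005],[0,0,0.01]],[0.3,[-0.002,-0.117,-0.02],[0,0,0.01]],[0.3,[-0.002,-0.117,-0.035],[0,0,0.01]],[0.3,[-0.002,-0.117,-0.048],[0,0,0.01]],[0.3,[-0.002,-0.117,-0.055],[0,0,0.01]],[0.3,[-0.002,-0.117,-0.059],[0,0,0.01]],[0.3,[-0.002,-0.117,-0.061],[0,0,0.01]],[0.3,[-0.002,-0.117,-0.062],[0,0,0.01]],[0.3,[-0.002,-0.117,-0.062],[0,0,0.01]],[0.3,[-0.002,-0.117,-0.062],[0,0,0.01]]]'
```

```text
clock: 6.52
eef_pos: [0.5314, -0.1498, 0.0813]
eef_rot: [[0.108, 0.994, -0.0], [0.994, -0.108, 0.0], [0.0, -0.0, -1.0]]
contact_force: [-0.0, -0.8, -2.2]
gripper_width: 0.0451
finger_force: 61.7
clock: 7.77
eef_pos: [0.53, -0.267, 0.0199]
eef_rot: [[0.098, 0.995, 0.001], [0.995, -0.098, -0.001], [-0.0, 0.001, -1.0]]
contact_force: [0.8, 0.2, -1.7]
gripper_width: 0.045
finger_force: 61.5
```

```bash
python3 -m jog '[[0.3,[0,0,-0.0008],[0,0,0]],[0.3,[0,0,-0.0015],[0,0,0]],[0.3,[0,0,-0.0015],[0,0,0]],[0.3,[0,0,-0.0015],[0,0,0]],[0.3,[0,0,-0.0015],[0,0,0]]]'
```

```text
clock: 8.18
eef_pos: [0.53, -0.267, 0.0196]
eef_rot: [[0.098, 0.995, 0.002], [0.995, -0.098, -0.001], [-0.001, 0.002, -1.0]]
contact_force: [-3.6, 2.9, 12.9]
gripper_width: 0.0451
finger_force: 63.4
```

```bash
python3 -m jog '[[1,[0,0,0],[0,0,0]],[1,[0,0,0],[0,0,0]],[1,[0,0,0],[0,0,0]],[1,[0,0,0],[0,0,0]],[1,[0,0,0],[0,0,0]],[1,[0,0,0],[0,0,0]],[1,[0,0,0.01],[0,0,0]],[1,[0,0,0.03],[0,0,0]],[1,[0,0,0.06],[0,0,0]],[1,[0,0,0.1],[0,0,0]],[1,[0,0,0.14],[0,0,0]],[1,[0,0,0.17],[0,0,0]],[1,[0,0,0.17],[0,0,0]],[1,[0,0,0.17],[0,0,0]]]'; python3 - <<'E'
from h import *
a=cv2.imread('pics/top0.png');hs=cv2.cvtColor(a,cv2.COLOR_BGR2HSV)
m=np.load('m_top_pack.npy')
def pc(y,x):return ray('top',[[x,y]],.1)[0]
c=a[150:185,255:295].astype(int);w=(c[...,2]>200)&(c[...,2]-c[...,0]>140)
n,l,st,ce=cv2.connectedComponentsWithStats(w.astype(np.uint8))
for k in range(1,n):print(st[k],ray('top',[ce[k]+[255,150]],.1).round(4))
b=(c[...,0]-c[...,2]>50);ys,xs=np.nonzero(b);print(len(xs),ray('top',[[xs.mean()+255,ys.mean()+150]],.104).round(4))
i=ctrl.capture('scene');cv2.imwrite('pics/s3.png',cv2.resize(i[180:340,200:400],(750,600)))
E
```

```text
clock: 9.35
eef_pos: [0.5304, -0.2673, 0.1907]
eef_rot: [[0.098, 0.995, 0.004], [0.995, -0.098, -0.002], [-0.002, 0.004, -1.0]]
contact_force: [-0.1, -0.5, -1.3]
gripper_width: 0.0855
finger_force: 0.0
[15 11  8  3 15] [[0.5867 0.1001 0.1   ]]
[13 27  8  4 20] [[0.5353 0.1053 0.1   ]]
[35 32  4  3  8] [[0.5214 0.0424 0.1   ]]
249 [[0.5613 0.1023 0.104 ]]
```

View pics/s3.png

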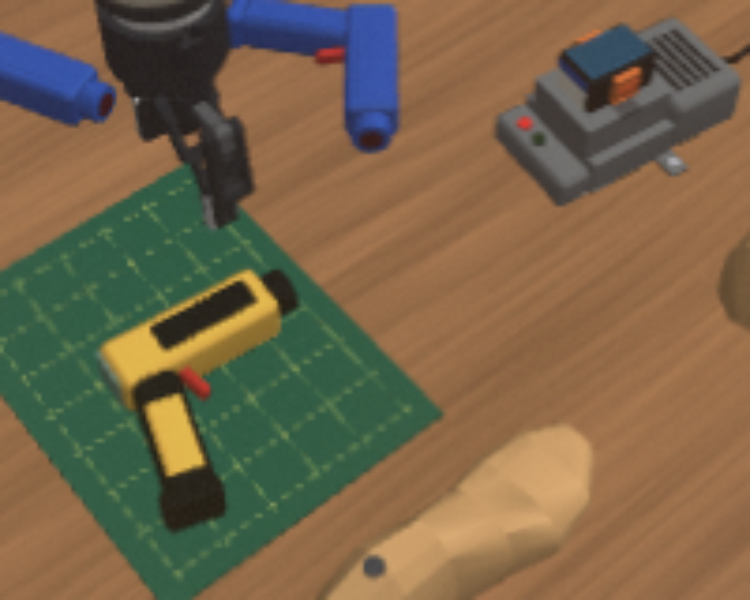

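The thermometer lies flat on the mat, released, with the barrel at about (190,340) in the crop. The charger and pack at (610,80) are undisturbed. Next move is over the pack.

```bash
python3 -m jog '[[1,[0.003,0.03,0],[0,0,0]],[1,[0.005,0.07,0],[0,0,-0.01]],[1,[0.01,0.11,0],[0,0,-0.01]],[1,[0.013,0.15,0],[0,0,-0.01]],[1,[0.017,0.19,0],[0,0,-0.01]],[1,[0.02,0.23,0],[0,0,-0.01]],[1,[0.024,0.27,0],[0,0,-0.01]],[1,[0.026,0.31,0],[0,0,-0.01]],[1,[0.029,0.345,0],[0,0,-0.01]],[1,[0.0305,0.362,0],[0,0,-0.01]],[1,[0.0305,0.3685,-0.01],[0,0,-0.01]],[1,[0.0305,0.3685,-0.03],[0,0,-0.01]],[1,[0.0305,0.3685,-0.045],[0,0,-0.01]],[1,[0.0305,0.3685,-0.0525],[0,0,-0.01]],[1,[0.0305,0.3685,-0.0525],[0,0,-0.01]],[1,[0.0305,0.3685,-0.0525],[0,0,-0.01]],[1,[0.0305,0.3685,-0.0525],[0,0,-0.01]]]'; python3 - <<'E'
from h import *
i=ctrl.capture('scene');cv2.imwrite('pics/s4.png',cv2.resize(i[150:250,310:430],(720,600),interpolation=cv2.INTER_CUBIC))
E
```

```text
clock: 10.82
eef_pos: [0.5602, 0.1012, 0.1357]
eef_rot: [[0.109, 0.994, 0.0], [0.994, -0.109, 0.0], [0.0, 0.0, -1.0]]
contact_force: [-0.1, -0.2, 0.3]
gripper_width: 0.0853
finger_force: 0.0
```

View pics/s4.png

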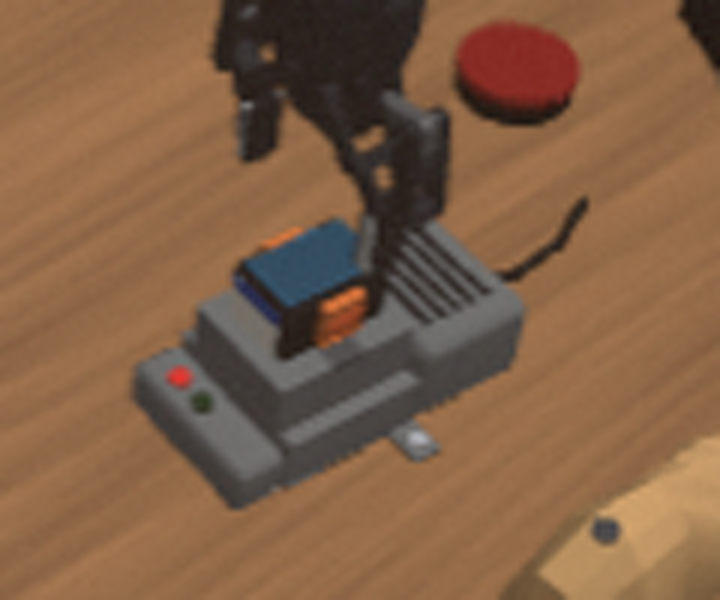

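```bash
python3 - <<'E'
from h import *
s=ctrl.state();t=s['eef_pos'];R=s['eef_rot'];print(t.round(4))
i=cv2.imread('pics/s4.png')
f=lambda P:(proj('scene',P)-[310,150])*6+3
P=np.array([t+R@[sx*.011,sy*.0427,z] for sy in(-1,1) for sx in(-1,1) for z in(.008,-.005)])
a=np.radians(83.8);u=np.array([np.cos(a),np.sin(a),0]);v=np.array([-u[1],u[0],0]);o=np.array([.5605,.1015,0])
Q=np.array([o+x*.035*u+y*.023*v+[0,0,.104] for x in(-1,1) for y in(-1,1)]+[o+x*.013*u-.029*v+[0,0,z] for x in(-1,1) for z in(.073,.1)]+[o+x*.043*u-.036*v+[0,0,.066] for x in(-1,1)])
for A,c in((P,(255,0,255)),(Q,(0,255,0))):
    for k in f(A):cv2.circle(i,tuple(int(x) for x in k),4,c,2)
cv2.imwrite('pics/s5.png',i)
E
```

```text
[0.5604 0.1013 0.136 ]
```

View pics/s5.png

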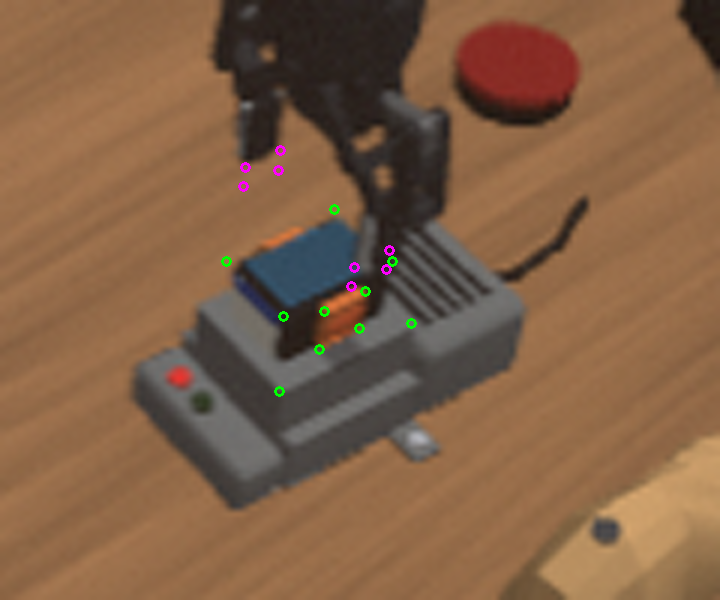

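The projected button and socket corners fall on the picture within 1 px, and the fingers straddle the pack. Descending and pinching.

```bash
python3 -m jog '[[1,[0,0,-0.015],[0,0,0]],[1,[0,0,-0.03],[0,0,0]],[1,[0,0,-0.045],[0,0,0]],[1,[0,0,-0.053],[0,0,0]],[1,[0,0,-0.055],[0,0,0]],[1,[0,0,-0.055],[0,0,0]],[0.4,[0,0,-0.055],[0,0,0]],[0.4,[0,0,-0.055],[0,0,0]],[0.4,[0,0,-0.055],[0,0,0]],[0.4,[0,0,-0.055],[0,0,0]],[0.4,[0,0,-0.055],[0,0,0]],[0.4,[0,0,-0.055],[0,0,0]],[0.4,[0,0,-0.055],[0,0,0]],[0.4,[0,0,-0.055],[0,0,0]],[0.4,[0,0,-0.055],[0,0,0]],[0.4,[0,0,-0.055],[0,0,0]],[0.4,[0,0,-0.055],[0,0,0]],[0.4,[0,0,-0.055],[0,0,0]]]' 60
```

```text
clock: 12.37
eef_pos: [0.562, 0.1019, 0.082]
eef_rot: [[0.108, 0.994, 0.005], [0.994, -0.108, 0.0], [0.001, 0.004, -1.0]]
contact_force: [2.4, 0.2, 6.7]
gripper_width: 0.0453
finger_force: 62.8
```

```bash
python3 -m jog '[[0.4,[0,0,0.002],[0,0,0]],[0.4,[0,0,0.004],[0,0,0]],[0.4,[0,0,0.006],[0,0,0]],[0.4,[0,0,0.008],[0,0,0]],[0.4,[0,0,0.01],[0,0,0]],[0.4,[0,0,0.01],[0,0,0]]]'
```

```text
clock: 12.87
eef_pos: [0.5614, 0.1016, 0.0909]
eef_rot: [[0.108, 0.994, 0.003], [0.994, -0.108, -0.0], [0.0, 0.003, -1.0]]
contact_force: [3.8, -1.6, -1.1]
gripper_width: 0.0452
finger_force: 63.3
```

```bash
python3 -m jog '[[0.4,[0,0,0.007],[0,0,0]],[0.4,[0,0,0.015],[0,0,0]],[0.4,[0,0,0.024],[0,0,0]],[0.4,[0,0,0.034],[0,0,0]],[0.4,[0,0,0.044],[0,0,0]],[0.4,[0,0,0.054],[0,0,0]],[0.4,[0,0,0.064],[0,0,0]],[0.4,[0,0,0.074],[0,0,0]],[0.4,[0,0,0.084],[0,0,0]],[0.4,[0,0,0.094],[0,0,0]],[0.4,[0,0,0.102],[0,0,0]],[0.4,[0,0,0.108],[0,0,0]],[0.4,[0,0,0.11],[0,0,0]],[0.4,[0,0,0.11],[0,0,0]],[0.4,[0,0,0.11],[0,0,0]],[0.4,[0,0,0.11],[0,0,0]],[0.4,[0,0,0.11],[0,0,0]],[0.4,[0,0,0.11],[0,0,0]]]'; python3 - <<'E'
from h import *
i=ctrl.capture('scene');cv2.imwrite('pics/s6.png',cv2.resize(i[120:340,180:470],(790,600)))
E
```

```text
clock: 14.37
eef_pos: [0.5597, 0.1016, 0.1999]
eef_rot: [[0.108, 0.994, -0.001], [0.994, -0.108, -0.0], [-0.0, -0.001, -1.0]]
contact_force: [0.9, -0.5, -2.7]
gripper_width: 0.0451
finger_force: 64.2
```

View pics/s6.png

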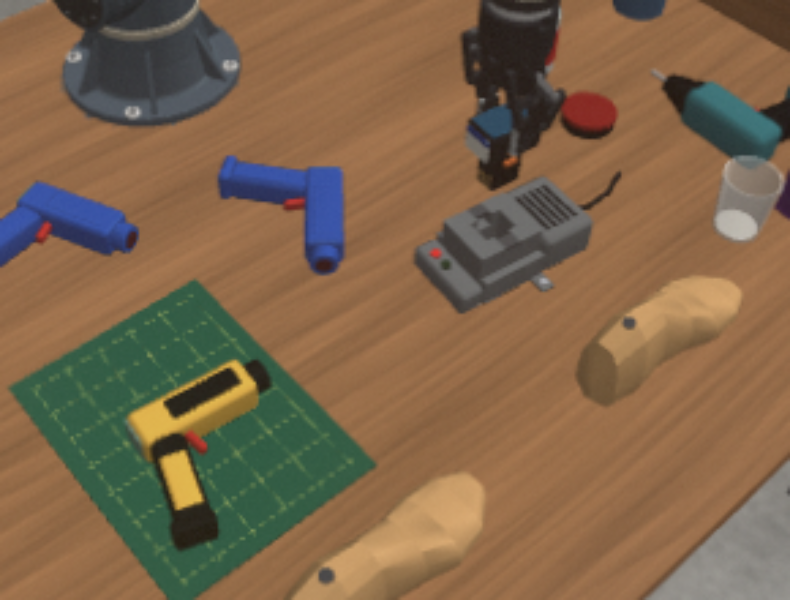

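The pack hangs upright in the fingers at about (492,145), well clear of the charger. The thermometer lies flat on the mat. Handing in.

```bash
python3 -c "
from station import ctrl
print(ctrl.job_done())"
```

```text
the job is handed in; nothing more can be done
None
```

I aimed the thermometer at the pack's sticker and held it there for about 1.5 s, then laid it flat on the mat; the pack is now out of the charger, held upright by its pinched catches with the stem tip about 7 cm above the socket top by my estimate, and the job is handed in (no verdict came back).

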